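# Load a tube blank into the spring magazine

### The arm

A 6-joint arm with a two-finger parallel gripper is mounted at the origin on a cart in front of the work surface, level with it; the furniture and walls round the work are solid. World frame = base frame: x ahead of the robot, y to its left, z up, the work surface at z = 0. Lengths are in m, angles in degrees, forces in N, time in s.
With the tool pointing down it reaches from about 0.25 to 0.725 m from the base axis. Payload 9.7 kg.
Tool frame: the origin (TCP) lies midway between the tips of the shut fingers; the grasp point (between the pads) lies 19 mm behind it; z points along the fingers, y is the line along which they close (so a half turn about z gives the same grasp; the last joint's range is limited). The gripper opens to 85 mm and grips with 20 to 120 N. Pads are 22 mm wide; open, the fingers measure 114 mm over their backs; the gripper's body (76 mm by 85 mm) begins 54 mm behind the grasp point. The pads swing forward as they close: fully open they stand 13 mm farther back than shut.
Start: joints at [77.063, 4.979, 10.078, 95.1, 0, 90], TCP at [0.123, 0.536, 0.231] pointing down, gripper open.
Joint ranges: [-179.16, 179.16], [-48.56, 103.87], [-65.8, 70.77], [-126.05, 130.52], [-82.76, 87.17], [-180, 180]. Speed limits (degrees/s): [127.2, 127.2, 147.25, 180, 180, 180].

### API

Orientations are given as [roll, pitch, yaw] about the fixed x, y, z axes, in that order (R = Rz(yaw) Ry(pitch) Rx(roll)).
In Python, from workcell import bot gives the robot as it stands.
- The arm moves only by the shell command python3 -m crank 'ROWS' [FORCE]. ROWS is JSON, a list of rows, each an object with "gripper": the finger opening in mm, from 0 to 85.4; "travel": the shift along the tool's x, y, z in mm, a list of three; "twist": the turn, a rotation vector about the tool's x, y, z in rad, a list of three. In form: [{"gripper": gripper, "travel": [tx, ty, tz], "twist": [rx, ry, rz]}, ...]. A call has 1 to 12 rows; each row shifts and turns the commanded pose from where the row before left it, along the tool's axes as they then stand; what a row does not reach is not made up. A row lasts 1/8 s, in which the tool goes at most 62.5 mm and 10.7 degrees, less where a joint would pass 70% of its speed; a pose out of reach is approached as far as the arm can. A call is refused whole if a number of a shift passes 62.5 or a number of a turn 0.188, either way. A call with a gripper value outside its range is refused whole. The fingers move at their own pace and stop on an object; FORCE is the grip in N (left out, the last holds). Time passes only in rows, so rows that do not move let the fingers close. It gives the time, the measured TCP pose, the force, the opening and the grip force at its end, in the units of the state.
- bot.get_obs(): the state, without advancing time (a new reading comes with each control period).
- bot.camera(name): name is "scene" or "side" or "wrist"; returns the picture (400x640x3 uint8, red, green, blue); there is no depth.
- bot.calibration(name): a dict with "vfov" (degrees; the focal length in pixels is half the picture's height over the tangent of half this angle, whatever the lens; pixels are square), "cx", "cy" (the principal point, pixels), "camera_from_world" (4x4, takes a point from world to camera coordinates). Camera axes: x right, y down, z forward; pixel columns grow to the right and rows downward; lengths in m; the calibration is good to about 2 mm. A picture is of the moment at which its call begins: read the wrist's pose just before it. calibration takes no time and is no camera call; for the wrist camera it gives the pose at the moment of the call.
- bot.job_done(): hands the job in; it is judged then, once.
The state is a dict: "time": time; "q": joint angles; "qd": joint speeds; "joint_efforts": joint torques, N m; "ee_pos": TCP position; "tcp_rot": TCP orientation; "wrist_force": force on the tool from outside, world axes, zero at the start; "torque": the same for the moment, N m; "opening": finger opening in m; "grasp_force": force on a finger pad.
Only numpy, scipy, OpenCV 4.12 (cv2) and the standard library are available. Lean on these libraries where they do the work, as an engineer would, in place of code of your own. Each camera call takes 0.05 s, during which the arm holds its last target. There are 200 camera calls.

### The job

Load the longer of the two square-tube offcuts into the spring-loaded magazine: lay it level between the two end guides and push it straight down against the spring until both catches snap over its ends, then let go so that it stays down. Leave the shorter offcut where it lies.

Things in the scene. Friction and masses are not known exactly. Their poses are not given: they have to be found in the camera images.
- long_mid (a point): centre of the long dark-grey square-tube offcut: loose, 25 x 25 mm section, 85 mm long, about 100 g; lies on the bench, its centre 12.5 mm above it. Local y runs along its length, z up. The only one that reaches under both catches.
- short_mid (a point): centre of the short dark-grey square-tube offcut: loose, 30 x 30 mm section, 60 mm long, local y along its length. Not to be used; it stays where it lies (within 30 mm). The two offcuts may lie in either place.
- mag_seat (a point): where the centre of the latched offcut comes to lie in the magazine, 58.5 mm above the bench; z up, y along the slot (the offcut's length goes along y, either way round). The magazine is fixed: a grey base plate 78 x 160 mm (x, y), 10 mm thick, with two C-shaped end guides. The slot is 89 mm long (y), 33 mm wide (x), open at both sides over its middle 67 mm so that fingers pass down beside the offcut.
- mag_mouth (a point): middle of the magazine's mouth, where the straight guide walls end, 92 mm above the bench; axes as mag_seat. 45 degree lips reach 98 mm and funnel in an offcut up to 5 mm beyond the slot. From each end a spring catch juts 8 mm into the slot, flat underside 71 mm, ramp up to 88 mm above the bench; pushed outwards by the offcut, it snaps back over it. Its outer knob reaches 78 to 90 mm from the middle (y).
- follower (a joint): travel in m of the magazine's spring plate (18 x 58 mm, middle of the slot): 0 = up, top face 89 mm above the bench; grows as pressed, stop at 0.048 (offcut's centre then 5 mm below mag_seat). Spring 3 N at the top, 10 N at the bottom; with the catches the push takes up to about 15 N. The catches snap over the offcut at about 0.044; latched it reads about 0.043.

How it is judged (in metres and radians):
At the end, for the whole second after the job is handed in: The long offcut lies in the magazine, released and at rest, held down by the catches: its centre within 12 mm sideways and 6 mm in height of the seat, along the slot within 10 degrees, the spring plate pressed down more than 36 mm (horizontal distance between long_mid and mag_seat below 0.012 m and z of long_mid in the frame of mag_seat between -0.01 and 0.006 m and angle between the y axis of long_mid and the y axis of mag_seat, either way round below 0.17 rad and value of joint follower above 0.036 m and velocity of joint follower below 0.02 m/s); the robot touches nothing.
It fails at once if the short offcut is moved more than 30 mm (distance of short_mid from where it was at the start of the episode above 0.03 m).
It also fails if it takes over 40 s, if anything falls off the work surface, if the arm or the gripper's body presses on something with over 40 N, if the wrist force passes 120 N, or if a joint passes its speed limit or range.

## Working session

There is one attempt and no reset: what is moved stays moved. The work goes in short steps, Python scripts to look and compute and a shell command to move; the robot and the scene stay as the last step left them, time stands still between calls to the robot, and variables do not carry over. Pictures are saved under pics/ and viewed, at most 10 in all, crops included, and the job is handed in when it is done.

```bash
mkdir -p pics; python3 - <<'E'
from workcell import bot
import cv2,numpy as np
o=bot.get_obs();print(o['time'],o['ee_pos'],o['tcp_rot'],o['opening'],o['wrist_force'])
ims=[]
for n in ("scene","side"):
    c=bot.calibration(n);print(n,c['vfov'],c['cx'],c['cy'],np.round(c['camera_from_world'],3).tolist())
    cv2.imwrite(f"pics/{n}0.png",bot.camera(n)[:,:,::-1])
E
```

```text
0.0 [0.12309353 0.53580622 0.23057852] [-1.79922628e+02  4.80554799e-04  1.67061228e+02] 0.08556742191992141 [ 0.06505277 -0.20534033  0.52017992]
scene 44.10890291255579 317.5914377766373 200.48514133424672 [[0.756, -0.655, 0.012, -0.491], [-0.316, -0.381, -0.869, 0.189], [0.573, 0.653, -0.495, 0.828], [0.0, 0.0, 0.0, 1.0]]
side 52.97330658125993 324.6095724676918 200.4257899715899 [[1.0, 0.023, 0.002, -0.525], [0.015, -0.563, -0.826, -0.009], [-0.018, 0.826, -0.564, 1.017], [0.0, 0.0, 0.0, 1.0]]
```

View pics/scene0.png

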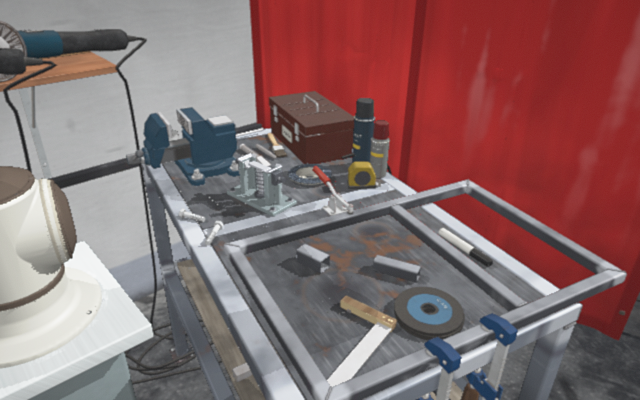

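View pics/side0.png

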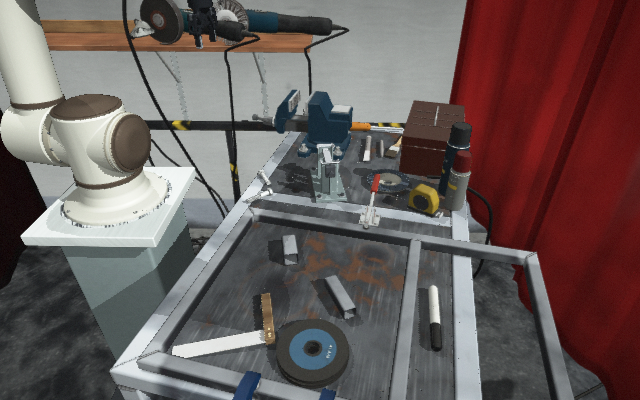

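The scene view shows two offcuts, at about (313,258) and (397,267), with the magazine at about (262,185). In the side view they are at (290,249), (341,297) and (328,175).

```bash
cat > h.py <<'E'
from workcell import bot
import numpy as np,cv2
def cal(n):
    c=bot.calibration(n);f=200/np.tan(np.radians(c['vfov']/2))
    return f,c['cx'],c['cy'],np.array(c['camera_from_world'])
def onz(c,u,v,z):
    f,cx,cy,T=c;R=T[:3,:3];o=-R.T@T[:3,3];d=R.T@np.array([(u-cx)/f,(v-cy)/f,1])
    return o+d*(z-o[2])/d[2]
def proj(c,p):
    f,cx,cy,T=c;q=T[:3,:3]@np.asarray(p)+T[:3,3];return np.array([f*q[0]/q[2]+cx,f*q[1]/q[2]+cy])
E
python3 - <<'E'
from h import *
s,d=cal('scene'),cal('side')
P=lambda c,l,z:print([np.round(onz(c,u,v,z),3)[:2].tolist() for u,v in l])
P(s,[(313,256),(397,266)],.0125);P(d,[(290,249),(341,297)],.0125)
P(s,[(262,180)],.07);P(d,[(326,175)],.07)
for n in('scene','side'):
    im=cv2.imread(f'pics/{n}0.png')
    b=(150,215,290,430) if n=='scene' else (140,325,270,375)
    a=im[145:290,225:430] if n=='scene' else im[140:325,250:385]
    a=cv2.resize(a,None,fx=800/205 if n=='scene' else 3.2,fy=800/205 if n=='scene' else 3.2,interpolation=cv2.INTER_CUBIC);cv2.imwrite(f'pics/{n}0c.png',a)
a=cv2.imread('pics/scene0c.png');b=cv2.imread('pics/side0c.png')
print(a.shape,b.shape)
E
```

```text
[[0.464, -0.201], [0.565, -0.327]]
[[0.457, -0.202], [0.562, -0.33]]
[[0.511, 0.032]]
[[0.528, 0.005]]
(566, 800, 3) (592, 432, 3)
```

View pics/side0c.png

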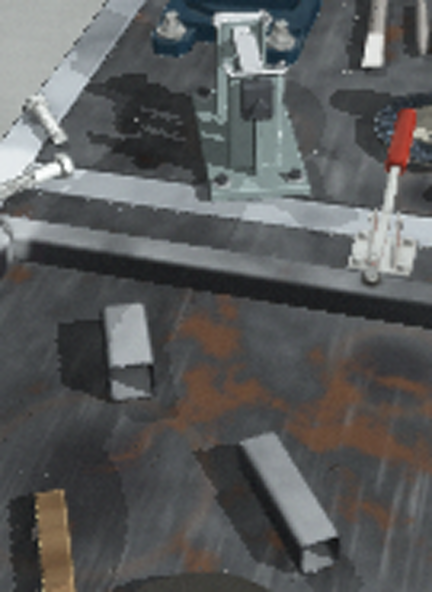

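View pics/scene0c.png

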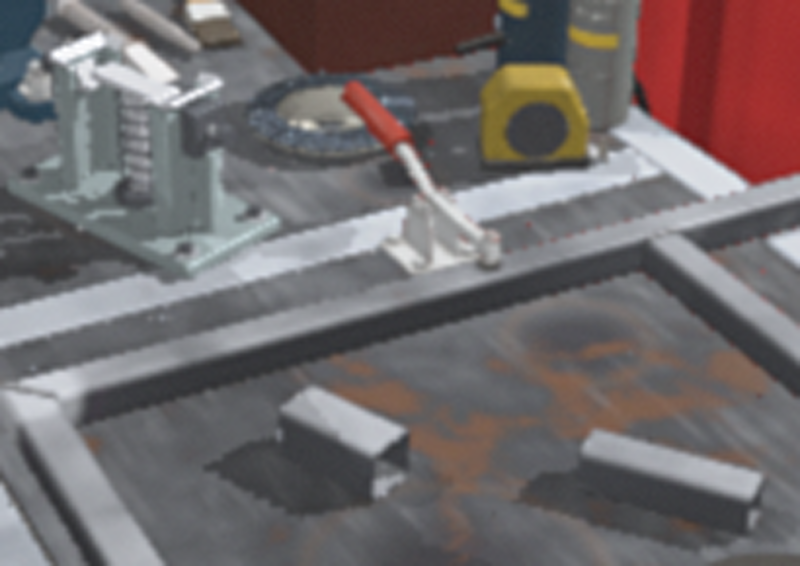

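Long offcut: the farther, slimmer one. Side crop top corners are (241,442), (276,433), (303,548) and (338,540). The magazine base plate corners in the scene crop are (8,185), (180,270) and (278,222).

```bash
python3 - <<'E'
from h import *
s,d=cal('scene'),cal('side')
D=lambda u,v,z:onz(d,250+u/3.2,140+v/3.2,z)[:2]
S=lambda u,v,z:onz(s,225+u/3.902,145+v/3.902,z)[:2]
L=[D(*p,.025) for p in((241,442),(276,433),(338,540),(303,548))];print(np.round(L,3).tolist())
c=np.mean(L,0);a=(L[2]+L[3]-L[0]-L[1])/2;print('long side',c,np.linalg.norm(a),np.degrees(np.arctan2(a[1],a[0])))
L=[S(*p,.025) for p in((592,430),(765,475),(750,503),(582,458))]
c=np.mean(L,0);a=(L[1]+L[2]-L[0]-L[3])/2;print('long scene',c,np.linalg.norm(a),np.degrees(np.arctan2(a[1],a[0])))
B=[S(*p,.01) for p in((8,185),(180,270),(278,222))];print(np.round(B,3).tolist(),'centre',(B[0]+B[2])/2, B[1]-B[0],B[2]-B[1])
B=[D(*p,.01) for p in((212,195),(311,190))];print(np.round(B,3).tolist())
# follower top z .089 / guides tops
print(D(245,50,.089),S(140,83,.089))
E
```

```text
[[0.533, -0.296], [0.553, -0.288], [0.586, -0.367], [0.568, -0.373]]
long side [ 0.56003248 -0.33115113] 0.08528865737715803 -66.51845826240518
long scene [ 0.55472984 -0.3337445 ] 0.08358252360533282 -64.92003478889049
[[0.475, 0.129], [0.496, -0.019], [0.573, -0.012]] centre [0.52416606 0.05848696] [ 0.02138956 -0.14833333] [0.07714082 0.00722247]
[[0.505, -0.02], [0.581, -0.011]]
[0.52784548 0.0683653 ] [0.527982   0.05870847]
```

```bash
python3 -m crank '[{"gripper":85,"travel":[0,0,0],"twist":[0,0,0.185]},{"gripper":85,"travel":[0,0,0],"twist":[0,0,0.185]},{"gripper":85,"travel":[0,0,0],"twist":[0,0,0.185]},{"gripper":85,"travel":[0,0,0],"twist":[0,0,0.185]},{"gripper":85,"travel":[0,0,0],"twist":[0,0,0.185]},{"gripper":85,"travel":[-50,2,0],"twist":[0,0,0]},{"gripper":85,"travel":[-50,2,0],"twist":[0,0,0]},{"gripper":85,"travel":[-50,2,0],"twist":[0,0,0]},{"gripper":85,"travel":[-50,2,0],"twist":[0,0,0]},{"gripper":85,"travel":[-50,2,0],"twist":[0,0,0]},{"gripper":85,"travel":[-50,2,0],"twist":[0,0,0]},{"gripper":85,"travel":[-50,2,0],"twist":[0,0,0]}]' 80
```

```text
time: 1.6
ee_pos: [0.2789, 0.2207, 0.2311]
tcp_rot: [180.0, 0.0, 114.1]
wrist_force: [1.0, 0.8, 0.4]
opening: 0.0849
grasp_force: 0.0
```

```bash
python3 -m crank '[{"gripper":85,"travel":[-50,2.6,0],"twist":[0,0,0]},{"gripper":85,"travel":[-50,2.6,0],"twist":[0,0,0]},{"gripper":85,"travel":[-50,2.6,0],"twist":[0,0,0]},{"gripper":85,"travel":[-50,2.6,0],"twist":[0,0,0]},{"gripper":85,"travel":[-50,2.6,0],"twist":[0,0,0]},{"gripper":85,"travel":[-50,2.6,0],"twist":[0,0,0]},{"gripper":85,"travel":[-50,2.6,0],"twist":[0,0,0]},{"gripper":85,"travel":[-50,2.6,0],"twist":[0,0,0]},{"gripper":85,"travel":[-50,2.6,0],"twist":[0,0,0]},{"gripper":85,"travel":[-50,2.6,0],"twist":[0,0,0]},{"gripper":85,"travel":[-50,2.6,0],"twist":[0,0,0]},{"gripper":85,"travel":[-50,2.6,0],"twist":[0,0,0]}]' && python3 - <<'E'
from h import *
c=cal('wrist');cv2.imwrite('pics/w1.png',bot.camera('wrist')[:,:,::-1]);np.savez('w1.npz',T=c[3],k=c[:3])
o=bot.get_obs();print(o['ee_pos'],o['tcp_rot'],o['q'])
print(proj(c,[.559,-.331,.025]))
E
```

```text
time: 3.1
ee_pos: [0.5522, -0.3145, 0.2308]
tcp_rot: [-180.0, -0.0, 114.1]
wrist_force: [0.9, 0.4, 0.3]
opening: 0.0849
grasp_force: 0.0
[ 0.55373113 -0.31890163  0.2276386 ] [-1.79866567e+02 -5.81587138e-02  1.13940933e+02] [-2.99055019e+01  1.78880928e+01  2.46737005e+01  9.69112860e+01
 -7.34277874e-02  3.61535781e+01]
[322.61202302 191.04346624]
```

View pics/w1.png

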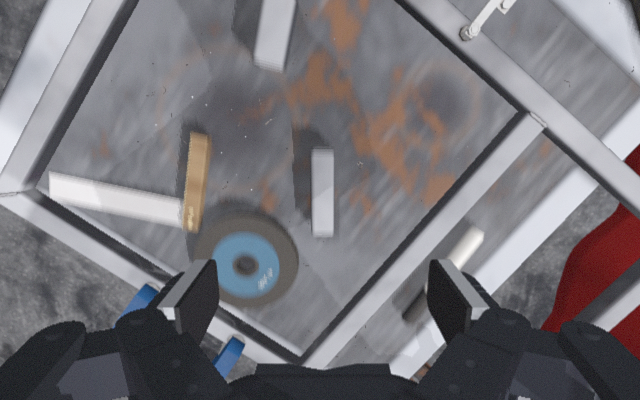

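```bash
python3 - <<'E'
from h import *
z=np.load('w1.npz');c=(*z['k'],z['T'])
L=[onz(c,u,v,.025)[:2] for u,v in((313,149.5),(332,149),(333.5,236.5),(313.5,237.5))]
m=np.mean(L,0);a=(L[2]+L[3]-L[0]-L[1])/2;b=(L[1]+L[2]-L[0]-L[3])/2;print(m,np.linalg.norm(a),np.linalg.norm(b),np.degrees(np.arctan2(a[1],a[0])))
o=bot.get_obs();p=o['ee_pos'];y=np.radians(o['tcp_rot'][2]);e=m-p[:2]
print(e@[np.cos(y),np.sin(y)],e@[np.sin(y),-np.cos(y)],p[2],o['tcp_rot'])
E
```

```text
[ 0.56091644 -0.33428411] 0.09215587800789811 0.019891235602920956 -65.27100393240546
-0.016974802494299713 0.00032498648579934594 0.22763860279020595 [-1.79866567e+02 -5.81587138e-02  1.13940933e+02]
```

```bash
python3 -m crank '[{"gripper":85,"travel":[-15.5,0.3,30],"twist":[0,0,0]},{"gripper":75,"travel":[0,0,50],"twist":[0,0,0]},{"gripper":75,"travel":[0,0,50],"twist":[0,0,0]},{"gripper":75,"travel":[0,0,40],"twist":[0,0,0]},{"gripper":75,"travel":[0,0,30],"twist":[0,0,0]},{"gripper":70,"travel":[0,0,15],"twist":[0,0,0]},{"gripper":70,"travel":[0,0,0],"twist":[0,0,0]},{"gripper":70,"travel":[0,0,0],"twist":[0,0,0]}]' 80
```

```text
time: 4.15
ee_pos: [0.5591, -0.3274, 0.0178]
tcp_rot: [179.9, 0.1, 114.1]
wrist_force: [-0.3, 0.3, -0.1]
opening: 0.0706
grasp_force: 0.0
```

```bash
python3 -m crank '[{"gripper":70,"travel":[-4,-0.5,8],"twist":[0,0,0]},{"gripper":50,"travel":[0,0,5],"twist":[0,0,0]},{"gripper":15,"travel":[0,0,0],"twist":[0,0,0]},{"gripper":15,"travel":[0,0,0],"twist":[0,0,0]},{"gripper":15,"travel":[0,0,0],"twist":[0,0,0]},{"gripper":15,"travel":[0,0,0],"twist":[0,0,0]},{"gripper":15,"travel":[0,0,0],"twist":[0,0,0]},{"gripper":15,"travel":[0,0,0],"twist":[0,0,0]}]' 80
```

```text
time: 5.15
ee_pos: [0.5596, -0.3309, 0.0034]
tcp_rot: [180.0, 0.0, 114.1]
wrist_force: [0.2, 0.2, 0.9]
opening: 0.0236
grasp_force: 81.3
```

```bash
python3 -m crank '[{"gripper":15,"travel":[0,0,-25],"twist":[0,0,0]},{"gripper":15,"travel":[0,0,-50],"twist":[0,0,0]},{"gripper":15,"travel":[0,0,-50],"twist":[0,0,0]},{"gripper":15,"travel":[0,0,-50],"twist":[0,0,0]},{"gripper":15,"travel":[0,0,-40],"twist":[0,0,0]},{"gripper":15,"travel":[46,16.4,0],"twist":[0,0,0]},{"gripper":15,"travel":[46,16.4,0],"twist":[0,0,0]},{"gripper":15,"travel":[46,16.4,0],"twist":[0,0,0]},{"gripper":15,"travel":[46,16.4,0],"twist":[0,0,0]},{"gripper":15,"travel":[46,16.4,0],"twist":[0,0,0]},{"gripper":15,"travel":[46,16.4,0],"twist":[0,0,0]},{"gripper":15,"travel":[20,10,0],"twist":[0,0,0]}]' && python3 -m crank '[{"gripper":15,"travel":[0,0,0],"twist":[0,0,0.155]},{"gripper":15,"travel":[0,0,0],"twist":[0,0,0.155]},{"gripper":15,"travel":[0,0,0],"twist":[0,0,0]},{"gripper":15,"travel":[0,0,0],"twist":[0,0,0]}]' && python3 - <<'E'
from h import *
c=cal('wrist');cv2.imwrite('pics/w2.png',bot.camera('wrist')[:,:,::-1]);np.savez('w2.npz',T=c[3],k=c[:3])
cv2.imwrite('pics/s2.png',bot.camera('side')[:,:,::-1])
o=bot.get_obs();print(o['ee_pos'],o['tcp_rot'],o['q'])
for z in(.01,.089):print(proj(c,[.528,.061,z]))
E
```

```text
time: 6.65
ee_pos: [0.5374, -0.0142, 0.2185]
tcp_rot: [180.0, -0.0, 114.2]
wrist_force: [-0.7, -0.7, -0.2]
opening: 0.0232
grasp_force: 81.2
time: 7.15
ee_pos: [0.5378, -0.0165, 0.2182]
tcp_rot: [-180.0, 0.0, 96.5]
wrist_force: [1.1, -0.9, -0.5]
opening: 0.0233
grasp_force: 81.2
[ 0.53781089 -0.01649136  0.21825929] [-1.79997865e+02 -2.03284730e-03  9.64143566e+01] [-1.75726508e+00  3.07019301e+00  6.60993284e+00  9.35421416e+01
  1.70881134e-03  8.18283783e+01]
[321.99924361  91.94712461]
[321.82457501  88.85540591]
```

View pics/w2.png

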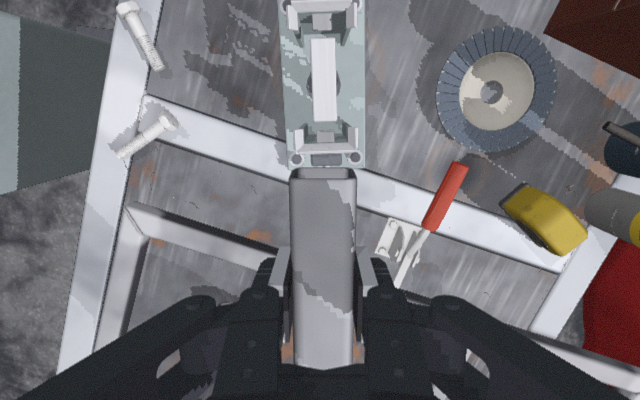

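```bash
python3 - <<'E'
from h import *
z=np.load('w2.npz');c=(*z['k'],z['T'])
L=[onz(c,u,v,.089)[:2] for u,v in((312,38.5),(334,38.5),(337,120.5),(314.5,121.5))]
m=np.mean(L,0);a=(L[0]+L[1]-L[2]-L[3])/2;b=(L[1]+L[2]-L[0]-L[3])/2
print('foll',m,np.linalg.norm(a),np.linalg.norm(b),np.degrees(np.arctan2(a[1],a[0])))
o=bot.get_obs();p=o['ee_pos'];y=np.radians(o['tcp_rot'][2]);X=np.array([np.cos(y),np.sin(y)]);Y=np.array([np.sin(y),-np.cos(y)])
print('foll rel tool',(m-p[:2])@X,(m-p[:2])@Y)
zt=p[2]-.0034+.025
for h in(zt,zt-.025):
  print([np.round(proj(c,[*(p[:2]+s*X+t*Y),h])).tolist() for s,t in((.0425,-.0125),(.0425,.0125),(-.0425,.0125),(-.0425,-.0125))])
for n,u,v in(('far',293,177),('far',354,177)):
  e=onz(c,u,v,zt)[:2]-p[:2];print(n,e@X,e@Y)
E
```

```text
foll [0.52925991 0.0666446 ] 0.056971063873877986 0.016235158383704953 98.6021518906698
foll rel tool 0.08357082700176893 0.0007903220187206197
[[288.0, 179.0], [360.0, 179.0], [353.0, 380.0], [293.0, 379.0]]
[[294.0, 167.0], [354.0, 167.0], [349.0, 341.0], [297.0, 341.0]]
far 0.043337283489496274 -0.010837432578760214
far 0.04337275057224745 0.010533498967855923
```

```bash
python3 -m crank '[{"gripper":15,"travel":[30,0.4,0],"twist":[0,0,0]},{"gripper":15,"travel":[35,0.4,0],"twist":[0,0,0]},{"gripper":15,"travel":[18,0.1,0],"twist":[0,0,0]},{"gripper":15,"travel":[0,0,20],"twist":[0,0,-0.026]},{"gripper":15,"travel":[0,0,40],"twist":[0,0,0]},{"gripper":15,"travel":[0,0,38],"twist":[0,0,0]},{"gripper":15,"travel":[0,0,0],"twist":[0,0,0]},{"gripper":15,"travel":[0,0,0],"twist":[0,0,0]}]' && python3 - <<'E'
from h import *
a=cv2.resize(bot.camera('side')[100:220,240:400,::-1],None,fx=4,fy=4,interpolation=cv2.INTER_CUBIC)
cv2.imwrite('pics/w3.png',np.vstack([a[:280],cv2.resize(bot.camera('wrist')[:,:,::-1],None,fx=.8,fy=.8)[:, :].copy() if 0 else bot.camera('wrist')[:310,:,::-1]]))
o=bot.get_obs();print(o['ee_pos'],o['tcp_rot'])
E
```

```text
time: 8.25
ee_pos: [0.5302, 0.0661, 0.1219]
tcp_rot: [179.9, 0.0, 97.8]
wrist_force: [0.3, 0.3, -1.2]
opening: 0.0233
grasp_force: 81.2
[0.53059004 0.0662397  0.12237968] [1.79836763e+02 5.69132366e-03 9.77995564e+01]
```

View pics/w3.png

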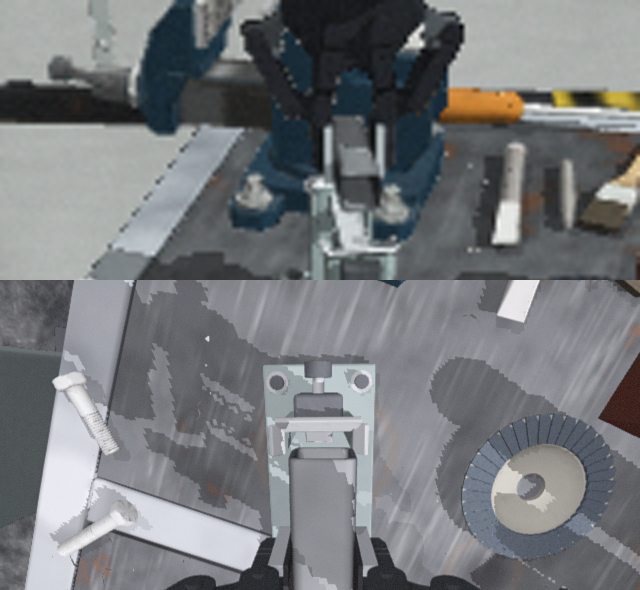

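The tube is above the slot, level and aligned. The base plate's far corners in the wrist view are (264,85) and (376,85), and the tube's far edge is at row 169, columns 290–357.

```bash
python3 - <<'E'
from h import *
c=cal('wrist');o=bot.get_obs();p=o['ee_pos'];y=np.radians(o['tcp_rot'][2]);X=np.array([np.cos(y),np.sin(y)]);Y=np.array([np.sin(y),-np.cos(y)])
for n,u,v,z in(('plate',264,85,.01),('plate',376,85,.01),('plate',272,250,.01),('plate',376,252,.01),('lip far edge',275,141,.098),('lip',373,141,.098),('tube',290,179,p[2]+.0216),('tube',357,179,p[2]+.0216)):
  e=onz(c,u,v,z)[:2]-p[:2];print(n,np.round([e@X*1e3,e@Y*1e3],1))
E
```

```text
plate [ 80.  -40.3]
plate [80.  36.6]
plate [-42.3 -39.5]
plate [-44.   41.7]
lip far edge [ 51.1 -22.7]
lip [51.1 23.3]
tube [ 42.6 -11.9]
tube [42.6 11.6]
```

```bash
python3 -m crank '[{"gripper":15,"travel":[0,0,10],"twist":[0,0,0]},{"gripper":15,"travel":[0,0,10],"twist":[0,0,0]},{"gripper":15,"travel":[0,0,10],"twist":[0,0,0]},{"gripper":15,"travel":[0,0,10],"twist":[0,0,0]},{"gripper":15,"travel":[0,0,8],"twist":[0,0,0]},{"gripper":15,"travel":[0,0,8],"twist":[0,0,0]},{"gripper":15,"travel":[0,0,0],"twist":[0,0,0]}]' 100
```

```text
time: 9.22
ee_pos: [0.5297, 0.0662, 0.0641]
tcp_rot: [180.0, 0.0, 97.8]
wrist_force: [-0.7, -0.6, 4.9]
opening: 0.0228
grasp_force: 103.6
```

```bash
python3 -m crank '[{"gripper":15,"travel":[0,0,6],"twist":[0,0,0]},{"gripper":15,"travel":[0,0,6],"twist":[0,0,0]},{"gripper":15,"travel":[0,0,4],"twist":[0,0,0]},{"gripper":15,"travel":[0,0,2],"twist":[0,0,0]},{"gripper":15,"travel":[0,0,0],"twist":[0,0,0]},{"gripper":15,"travel":[0,0,0],"twist":[0,0,0]}]' && python3 - <<'E'
from h import *
a=[cv2.resize(bot.camera('side')[120:210,280:380,::-1],None,fx=4,fy=4,interpolation=cv2.INTER_CUBIC),cv2.resize(bot.camera('scene')[130:220,210:310,::-1],None,fx=4,fy=4,interpolation=cv2.INTER_CUBIC)]
cv2.imwrite('pics/p4.png',np.hstack(a))
E
```

```text
time: 9.98
ee_pos: [0.5298, 0.0662, 0.0471]
tcp_rot: [180.0, 0.0, 97.8]
wrist_force: [-1.3, -1.0, 7.6]
opening: 0.0231
grasp_force: 103.7
```

View pics/p4.png

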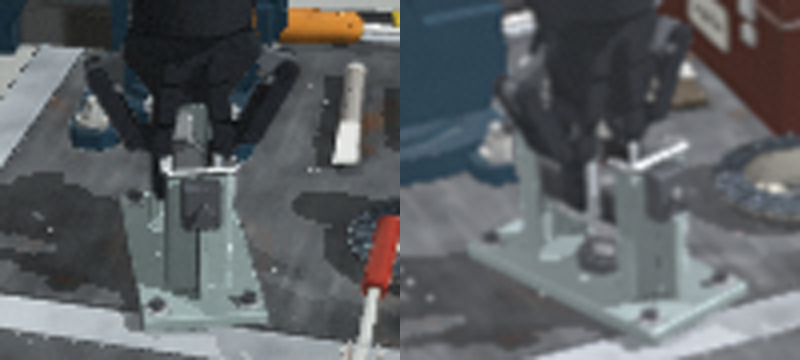

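The tube sits down between the guides. I'll press a little further to the stop for margin.

```bash
python3 -m crank '[{"gripper":15,"travel":[0,0,1],"twist":[0,0,0]},{"gripper":15,"travel":[0,0,1],"twist":[0,0,0]},{"gripper":15,"travel":[0,0,0],"twist":[0,0,0]}]'
```

```text
time: 10.45
ee_pos: [0.5298, 0.0662, 0.0451]
tcp_rot: [180.0, 0.0, 97.8]
wrist_force: [-3.0, 0.3, 7.9]
opening: 0.023
grasp_force: 103.7
```

```bash
python3 -m crank '[{"gripper":15,"travel":[0,0,-2],"twist":[0,0,0]},{"gripper":15,"travel":[0,0,-2.5],"twist":[0,0,0]},{"gripper":15,"travel":[0,0,0],"twist":[0,0,0]}]'
```

```text
time: 10.82
ee_pos: [0.5298, 0.0662, 0.0494]
tcp_rot: [180.0, 0.0, 97.8]
wrist_force: [-1.8, -1.0, 8.4]
opening: 0.0229
grasp_force: 103.5
```

```bash
python3 -m crank '[{"gripper":15,"travel":[0,0,-1],"twist":[0,0,0]},{"gripper":15,"travel":[0,0,-0.5],"twist":[0,0,0]},{"gripper":15,"travel":[0,0,0],"twist":[0,0,0]}]'
```

```text
time: 11.2
ee_pos: [0.5297, 0.0663, 0.0496]
tcp_rot: [-180.0, 0.0, 97.8]
wrist_force: [4.8, 0.3, -7.2]
opening: 0.0228
grasp_force: 102.1
```

The upward pull is now resisted (force reversed), so the tube is latched. Releasing and withdrawing.

```bash
python3 -m crank '[{"gripper":15,"travel":[0,0,1],"twist":[0,0,0]},{"gripper":60,"travel":[0,0,0],"twist":[0,0,0]},{"gripper":60,"travel":[0,0,0],"twist":[0,0,0]},{"gripper":60,"travel":[0,0,0],"twist":[0,0,0]},{"gripper":60,"travel":[0,0,0],"twist":[0,0,0]},{"gripper":60,"travel":[0,0,-20],"twist":[0,0,0]},{"gripper":60,"travel":[0,0,-40],"twist":[0,0,0]},{"gripper":60,"travel":[0,0,-50],"twist":[0,0,0]},{"gripper":60,"travel":[0,0,-50],"twist":[0,0,0]},{"gripper":60,"travel":[-50,0,0],"twist":[0,0,0]},{"gripper":60,"travel":[-30,0,0],"twist":[0,0,0]},{"gripper":60,"travel":[0,0,0],"twist":[0,0,0]}]' && python3 - <<'E'
from h import *
a=[cv2.resize(bot.camera('scene')[130:220,210:300,::-1],(400,400),interpolation=cv2.INTER_CUBIC),cv2.resize(bot.camera('wrist')[0:200,220:420,::-1],(400,400))]
cv2.imwrite('pics/p5.png',np.hstack(a))
E
```

```text
time: 12.7
ee_pos: [0.5406, -0.0146, 0.2092]
tcp_rot: [-180.0, 0.0, 97.6]
wrist_force: [-0.5, 0.4, -0.7]
opening: 0.0598
grasp_force: 0.0
```

View pics/p5.png

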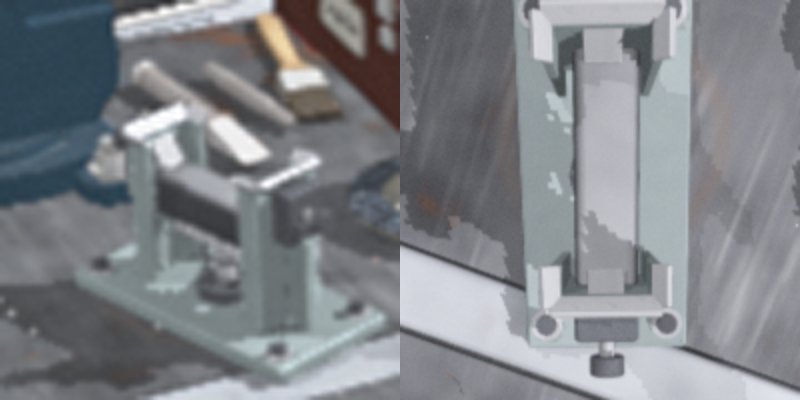

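The tube lies level in the magazine. In the wrist crop both catches, at about (603,45) and (605,280), overlap its ends, and the gripper is clear.

```bash
python3 -c "
from workcell import bot
print(bot.job_done())"
```

```text
the job is handed in; nothing more can be done
None
```

The long offcut is in the magazine, level and held down by both catches, the gripper is clear of it, and the job was handed in at about 13 s; the short offcut was not touched, and the hand-in call gave no verdict.

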